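# Pack the stud finder away and click the kit box shut

### The job

Lay the stud finder gently (do not drop it), flat and display up, in the large empty compartment of the open picture hanging kit box and let go of it. Then swing the lid down and press its free edge past the spring catch until it clicks and stays fully shut. Leave the tray of nails and the hammer where they are.

Things in the scene. Friction and masses are not known exactly. Their poses are not given: they have to be found in the camera images.
- finder: stud finder, a hand-held yellow plastic instrument lying flat, 120 mm long (its x), 30 mm high, about 0.2 kg. Origin: centre of its underside; z up through the display. Its head (x from +10 to +60 mm) is 64 mm wide along its y; its handle (x from -60 to +10 mm) is 46 mm wide
- finder_grip (a point): point in the finder's handle, 10 mm behind its origin and 15 mm above its underside; grip here across the handle (46 mm, along the finder's y)
- kit_box: open aluminium picture hanging kit box, fixed in place: 154 mm (its x) by 210 mm (its y), rim 52 mm high, walls and floor 4 mm. Origin: centre of its underside. Lid hinged along the rim at x = -77 mm (robot's side), spring catch outside the wall at x = +77 mm. A divider 44 mm high leaves a large empty compartment (y -101 to +50, x -73 to +73 mm) and a small one full of hooks (y +54 to +101)
- bay (a point): centre of the large compartment's floor, 4 mm above the underside of the box; axes as the box. The finder fits in either direction, also along the box's x (13 mm free at each end)
- lid (a joint): lid angle, rad: 0 fully shut, 1.95 wide open; starts at 1.6 to 1.8, leaning to the robot. Its stiff hinge keeps it where it is left; moving it takes up to 4 N at the free edge. At about 0.09 (edge 15 mm above shut) it meets the catch: some 8 to 13 N down on the free edge pushes it past, and below about 0.045 it snaps shut; let go sooner it springs back up
- lid_hinge (a point): middle of the hinge line, 52 mm above the box's underside; the line runs along the box's y. The lid's underside starts at this line
- lid_edge (a point): middle of the lid's free edge on its outer (upper) face, 160 mm from the hinge line; the lid is a plain plate 6 mm thick and 210 mm wide, reaching 165 mm from the hinge. When shut, this point is 58 mm above the underside of the box
- catch (a point): the sprung steel roller of the catch, 52 mm wide and 8 mm thick, 44.5 mm above the box's underside on the outer face of its +x wall; a tongue under the lid's free edge snaps over it
- nail_tray: round white ceramic tray full of steel nails, 124 mm across and 24 mm high, loose; leave it alone. Origin: centre of its underside
- hammer: hammer with a wooden handle, 240 mm long, lying loose beyond the box, across the robot's view; leave it alone. Origin near the middle of its length; its x runs along the handle to the head
Mind the look-alikes: they are no part of the job. What is meant by the finder is not blue or purple, and is the larger of those in its own colour.

How it is judged:
By the outcome, as a careful person would: the job done as asked, in the order asked, and still so for the second after the job is handed in, with the robot touching nothing.
It also fails if it takes over 64 s, if anything falls off the work surface, if the arm or the gripper's body presses on something with over 40 N, if the wrist force passes 120 N, or if a joint passes its speed limit or range.

### The arm

A 7-joint arm with a two-finger parallel gripper is mounted at the origin on the work surface. World frame = base frame: x ahead of the robot, y to its left, z up, the work surface at z = 0. Lengths are in m, angles in rad, forces in N, time in s.
With the tool pointing down it reaches from about 0.425 to 0.95 m from the base axis. Payload 4.7 kg.
Tool frame: the origin (TCP) lies on the centre line of the jaws, within the pads' length; the fingertips stand robot.nose_length ahead of it and the grasp point (between the pads) lies 8 mm behind it (robot.nose_length is the distance from the TCP to the fingertips, in m); z points along the fingers, y is the line along which they close (so a half turn about z gives the same grasp; the last joint's range is limited). The gripper opens to 85 mm and grips with 20 to 120 N. Pads are 22 mm wide; open, the fingers measure 114 mm over their backs; the gripper's body (76 mm by 85 mm) begins 54 mm behind the grasp point. The pads swing forward as they close: fully open they stand 13 mm farther back than shut.
Start: joints at [1.108, 0.469, -0.049, 1.532, 0.024, 1.141, -0.082], TCP at [0.284, -0.612, 0.242] pointing down, gripper open.
Joint ranges: [-2.59, 2.59], [-0.33, 1.99], [-1.39, 1.29], [0.1, 2.45], [-1.04, 4.18], [0.21, 1.99], [-2.66, 2.66]. Speed limits (rad/s): [2.57, 2.57, 3.14, 3.14, 3.14, 3.14, 3.14].

### API

Orientations are given as [roll, pitch, yaw] about the fixed x, y, z axes, in that order (R = Rz(yaw) Ry(pitch) Rx(roll)).
In Python, from plant import robot gives the robot as it stands. Calls block until the motion is done:
- robot.goto(position, orientation): joint-space move of the TCP to a pose.
- robot.move_straight(position, vel=0.15, attitude=None, contact_N=None): straight line of the TCP; attitude=None keeps the orientation; vel is the mean speed in m/s. With contact_N (N) it stops when the force on the tool has changed by that much, and returns True; else False.
- robot.move_joints(angles): joint-space move.
- robot.grip(opening, strength=None): opening from 0.0 (shut) to 1.0 (fully open); strength is the grip in N (None keeps the last); returns when the fingers have stopped.
- robot.sleep(seconds).
- robot.inverse_kinematics(position, orientation): joint angles nearest the present ones, or None.
- robot.sense(): the state.
- robot.grab_frame(name): name is "side" or "top"; returns a dict with "image" (480x640x3 uint8, red, green, blue), "range_z" (480x640 float32, m along the optical axis (not along the pixel's ray), 0 where there is no reading), "fx", "fy", "cx", "cy" (pixels), "R" (3x3) and "t" (3): a world point X has camera coordinates R X + t. Camera axes: x right, y down, z forward; pixel columns grow to the right and rows downward; lengths in m; the calibration is good to about 2 mm. A picture is of the moment at which its call begins.
A pose or a line that the arm cannot do raises robot.IKError and nothing moves.
- robot.close_job(): hands the job in; it is judged then, once.
The state is a dict: "t": time; "joint_pos": joint angles; "joint_velocities": joint speeds; "effort": joint torques, N m; "tcp_pos": TCP position; "tcp_rot": TCP orientation; "wrist_force": force on the tool from outside, world axes, zero at the start; "torque": the same for the moment, N m; "opening": opening from 0.0 (shut) to 1.0 (fully open); "gripper_force": force on a finger pad.
Only numpy, scipy, OpenCV 4.12 (cv2) and the standard library are available. Lean on these libraries where they do the work, as an engineer would, in place of code of your own. Each camera call takes 0.05 s, during which the arm holds its last target. There are 200 camera calls.

## Working session

There is one attempt and no reset: what is moved stays moved. The work goes in short steps, each a Python script; the robot and the scene stay as the last script left them, time stands still between calls to the robot, and variables do not carry over. Pictures are saved under pics/ and viewed, at most 10 in all, crops included, and the job is handed in when it is done.

```bash
ls; mkdir -p pics
python3 - <<'E'
from plant import robot
import cv2,pickle,numpy as np
fs={}
for n in("side","top"):
    f=robot.grab_frame(n);fs[n]=f
    cv2.imwrite(f"pics/{n}0.png",f["image"][:,:,::-1])
    print(n,f["fx"],f["cx"],f["cy"],np.round(f["R"],3).tolist(),np.round(f["t"],3), (-np.array(f["R"]).T@f["t"]).round(3))
pickle.dump(fs,open("f0.pkl","wb"))
s=robot.sense();print(s,robot.nose_length)
E
```

```text
pics
side 624.4044640769437 319.0580940807011 236.09908561523028 [[-0.817, -0.576, -0.014], [-0.417, 0.607, -0.676], [0.399, -0.547, -0.736]] [0.483 0.352 1.224] [0.053 0.734 1.146]
top 513.9483902663519 318.4828852273423 239.46368541285835 [[0.005, -1.0, 0.008], [-0.996, -0.006, -0.092], [0.092, -0.008, -0.996]] [-0.085  0.639  1.155] [ 0.531 -0.073  1.21 ]
{'t': 0.1, 'joint_pos': array([ 1.1080947 ,  0.46939447, -0.0485706 ,  1.53356661,  0.02406691,
        1.14100574, -0.08230494]), 'joint_velocities': array([ 7.52272756e-04, -1.56063317e-03,  1.19176747e-03, -3.47144470e-03,
       -1.10918775e-05,  2.56450323e-03,  3.45129010e-04]), 'effort': array([ 7.09048545e-04, -5.11515749e+01, -4.68637934e-02, -2.38392216e+01,
        1.08254873e-02,  4.38602336e-03,  3.02646390e-05]), 'tcp_pos': array([ 0.28351448, -0.61201693,  0.24134688]), 'tcp_rot': array([-3.13980297e+00,  4.31894424e-05,  4.33790019e-01]), 'wrist_force': array([0.40442006, 0.19227756, 0.09162094]), 'torque': array([ 0.04954215, -0.00313058,  0.03340877]), 'gripper_force': 0.0, 'opening': 0.998886228700756} 0.011
```

View pics/top0.png

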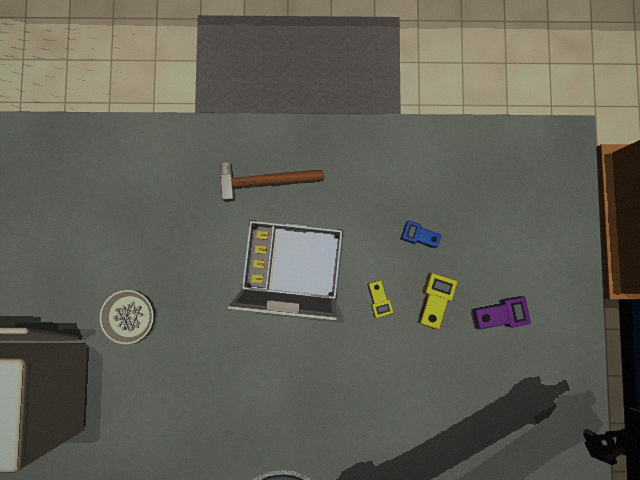

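View pics/side0.png

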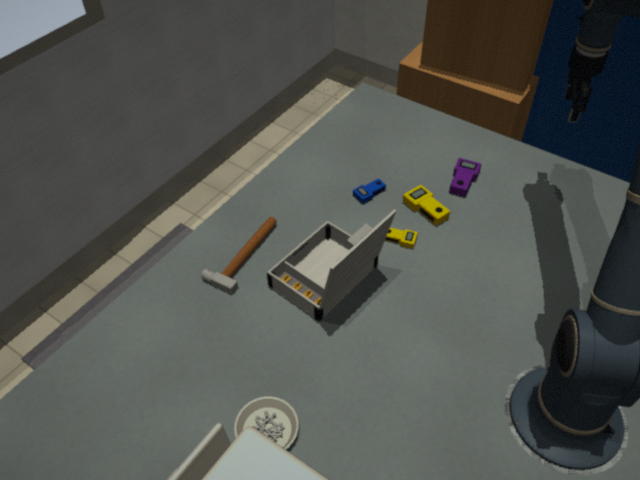

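Candidates in the top view are small yellow (380,299), large yellow (438,301), blue (421,234) and purple (501,313). The larger yellow one at (438,301) fits: it is not blue or purple, and it is the bigger of the two yellows. Its display end points up in the image. The open box is at (293,262), with its lid leaning towards the robot.

```bash
cat > h.py <<'E'
import numpy as np,cv2
def cloud(f):
    v,u=np.mgrid[:480,:640];z=f["range_z"].astype(float)
    P=np.stack([(u-f["cx"])/f["fx"]*z,(v-f["cy"])/f["fy"]*z,z],-1)
    W=(P-f["t"])@np.array(f["R"]);W[z==0]=np.nan
    return W
def rays(f,px,h):
    px=np.asarray(px,float).reshape(-1,2);R=np.array(f["R"]);c=-R.T@f["t"]
    d=np.c_[(px[:,0]-f["cx"])/f["fx"],(px[:,1]-f["cy"])/f["fy"],np.ones(len(px))]@R
    return c+d*((h-c[2])/d[:,2])[:,None]
def finder(f,h=.03):
    hsv=cv2.cvtColor(f["image"],cv2.COLOR_RGB2HSV)
    m=cv2.inRange(hsv,(24,150,70),(36,255,255))
    cs,_=cv2.findContours(m,cv2.RETR_EXTERNAL,cv2.CHAIN_APPROX_NONE)
    cs=sorted(cs,key=cv2.contourArea)[::-1]
    out=[]
    for c in cs[:2]:
        mm=np.zeros((480,640),np.uint8);cv2.drawContours(mm,[c],-1,255,-1)
        v,u=np.nonzero(mm);p=rays(f,np.c_[u,v],h)[:,:2]
        mu=p.mean(0);w,V=np.linalg.eigh(np.cov((p-mu).T));a=V[:,1]
        s=(p-mu)@a;q=(p-mu)@np.array([-a[1],a[0]])
        wd=lambda k:np.ptp(q[k])
        A,B=wd(s>s.max()-.03),wd(s<s.min()+.03)
        if A<B:a=-a;s=-s;q=-q
        # origin is midway along length
        n=np.array([-a[1],a[0]])
        o=mu+a*(s.max()+s.min())/2+n*(q.max()+q.min())/2
        out.append(dict(origin=o.round(4),yaw=round(float(np.arctan2(a[1],a[0])),4),L=np.ptp(s).round(4),W=np.ptp(q).round(4),ends=(A.round(4),B.round(4)),area=cv2.contourArea(c)))
    return out
E
python3 - <<'E'
import pickle;from h import *
fs=pickle.load(open("f0.pkl","rb"))
for n in fs:
    print(n,finder(fs[n]))
t=fs["top"];W=cloud(t)
for n,r in(("finder",(320,280,455,320)),):pass
print("table z",np.nanmedian(W[350:360,250:330,2]),"finder z",W[305:312,433:438,2].mean())
sub=W[200:330,215:350].reshape(-1,3)
rim=sub[(sub[:,2]>.046)&(sub[:,2]<.058)]
r=cv2.minAreaRect(rim[:,:2].astype(np.float32)*1000);print(len(rim),r,cv2.boxPoints(r).round(1).tolist())
lid=sub[sub[:,2]>.075];print("lid",len(lid),lid.max(0),lid.min(0))
c=lid.mean(0);_,_,V=np.linalg.svd(lid-c);print("normal",V[2],c)
W2=cloud(fs["side"]);s=W2[200:330,260:400].reshape(-1,3);s=s[(s[:,2]>.075)]
print("lid side",len(s),s.max(0),s.min(0));c=s.mean(0);_,_,V=np.linalg.svd(s-c);print(V[2],c)
s=W2[200:330,260:400].reshape(-1,3);rim=s[(s[:,2]>.046)&(s[:,2]<.056)];r=cv2.minAreaRect(rim[:,:2].astype(np.float32)*1000);print(len(rim),r,cv2.boxPoints(r).round(1).tolist())
cv2.imwrite("pics/crop0.png",cv2.resize(t["image"][210:340,215:475,::-1],None,fx=3,fy=3,interpolation=cv2.INTER_CUBIC))
E
```

```text
side [{'origin': array([ 0.4944, -0.3377]), 'yaw': -0.3111, 'L': np.float64(0.1311), 'W': np.float64(0.0797), 'ends': (np.float64(0.059), np.float64(0.0783)), 'area': 789.5}, {'origin': array([ 0.4933, -0.2092]), 'yaw': -3.0645, 'L': np.float64(0.0751), 'W': np.float64(0.0566), 'ends': (np.float64(0.0566), np.float64(0.0367)), 'area': 334.0}]
top [{'origin': array([ 0.5004, -0.3537]), 'yaw': -0.3147, 'L': np.float64(0.1171), 'W': np.float64(0.0606), 'ends': (np.float64(0.0419), np.float64(0.0603)), 'area': 1043.5}, {'origin': array([ 0.506 , -0.2215]), 'yaw': -2.865, 'L': np.float64(0.08), 'W': np.float64(0.0421), 'ends': (np.float64(0.0421), np.float64(0.0284)), 'area': 471.0}]
table z -2.7188752899344938e-05 finder z nan
787 ((594.7831420898438, -22.661537170410156), (213.39471435546875, 159.59678649902344), 84.3989486694336) [[505.0, -121.0999984741211], [663.7999877929688, -136.60000610351562], [684.5999755859375, 75.69999694824219], [525.7999877929688, 91.30000305175781]]
lid 2091 [0.52346447 0.09266118 0.22084385] [ 0.46952042 -0.11789462  0.07509461]
normal [-0.97597295  0.09800899 -0.19460481] [ 0.49572489 -0.01297425  0.16745585]
lid side 2058 [0.51882305 0.09893371 0.22414154] [ 0.46514273 -0.11509317  0.07511626]
[ 0.98455268 -0.0998438   0.14383056] [4.89337850e-01 2.83515553e-04 1.62958179e-01]
572 ((589.6368408203125, -17.92900848388672), (215.7130889892578, 165.9397735595703), 83.796142578125) [[495.5, -116.19999694824219], [660.5, -134.10000610351562], [683.7999877929688, 80.30000305175781], [518.7999877929688, 98.30000305175781]]
```

View pics/crop0.png

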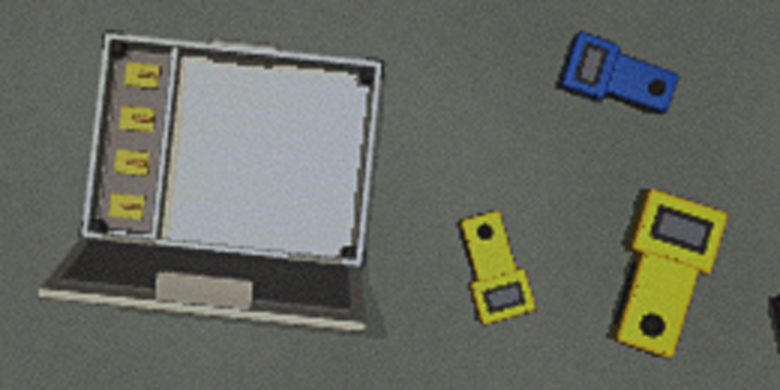

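The crop confirms the large yellow finder, with its head at crop (685,230) and its handle end at (650,325). It measures 117 x 60 mm, with ends 60 and 42 mm wide. The box corners are at crop (107,35), (382,63), (358,263) and (83,237). Next I grasp the finder.

Run:
```python
import pickle;from h import *
from plant import robot
fs=pickle.load(open("f0.pkl","rb"))
c=np.array([[107,35],[382,63],[358,263],[83,237]])/3+[215,210]-.33
p=rays(fs["top"],c,.052)[:,:2];print(p.round(4).tolist(),[np.linalg.norm(p[i]-p[(i+1)%4]).round(4) for i in range(4)],p.mean(0),
 np.arctan2(*(p[0]-p[3]+p[1]-p[2])[::-1]))
o=np.array([.5004,-.3537]);y=-.3147
g=o-.010*np.array([np.cos(y),np.sin(y)])
D=[np.pi,0,y]
robot.goto([*g,.14],D);s=robot.sense();print(s["t"],s["tcp_pos"])
print(robot.move_straight([*g,.016],vel=.12,contact_N=8))
robot.grip(0.0,40);s=robot.sense();print({k:s[k] for k in("t","tcp_pos","opening","gripper_force","wrist_force")})
robot.move_straight([*g,.10],vel=.1)
s=robot.sense();print({k:s[k] for k in("t","tcp_pos","opening","gripper_force","wrist_force")})
```

```text
[[0.6783, 0.073], [0.6582, -0.1349], [0.5079, -0.1171], [0.5262, 0.0883]] [np.float64(0.2089), np.float64(0.1513), np.float64(0.2062), np.float64(0.1528)] [ 0.5926246  -0.02266427] -0.10916871354975338
1.4167 [ 0.49044712 -0.35196674  0.14031508]
False
{'t': 3.05, 'tcp_pos': array([ 0.49138463, -0.35069274,  0.01669646]), 'opening': 0.5339330660803061, 'gripper_force': 43.22477102279663, 'wrist_force': array([-0.59726342,  1.12160284,  4.2197173 ])}
{'t': 4.0417, 'tcp_pos': array([ 0.49035758, -0.3502226 ,  0.09925678]), 'opening': 0.5284105705449603, 'gripper_force': 42.471381425857544, 'wrist_force': array([ 0.59710636,  0.05605571, -0.97176665])}
```

Run:
```python
import pickle;from h import *
from plant import robot
y=-.10;ax=np.array([np.cos(y),np.sin(y)]);ay=np.array([-ax[1],ax[0]])
B=np.array([.5935,-.0225]);bay=B-.0255*ay;g=bay-.010*ax;print(bay,g)
s=robot.sense();robot.move_straight([*s["tcp_pos"][:2],.30],vel=.25)
robot.goto([*g,.30],[np.pi,0,y])
s=robot.sense();print({k:s[k] for k in("t","tcp_pos","tcp_rot","opening","gripper_force","wrist_force")})
fs={n:robot.grab_frame(n) for n in("top","side")}
pickle.dump(fs,open("f1.pkl","wb"))
im=np.hstack([fs["top"]["image"][130:360,180:420],fs["side"]["image"][60:340,220:480][:230]])
cv2.imwrite("pics/a1.png",cv2.resize(im[:,:,::-1],None,fx=1.5,fy=1.5))
# lid-closing feasibility: tool tilt a=k*theta
from scipy.spatial.transform import Rotation as Ro
hinge=B-.077*ax;nl=robot.nose_length
for k in(0,.25,.4,.55):
  r=[]
  for th in np.linspace(1.8,0,7):
    n2=np.array([-np.sin(th),np.cos(th)]);a=k*th
    q=.14*np.array([np.cos(th),np.sin(th)])+n2*(.006+.011*np.sin(th-a))
    zd=np.array([np.sin(a),-np.cos(a)]);q=q-zd*nl
    P=np.r_[hinge+ax*q[0],.052+q[1]]
    R=Ro.from_euler("xyz",[np.pi,-a,y]);z=R.apply([0,0,1])
    if th==1.8: print(k,z.round(2),P.round(3))
    r.append(robot.inverse_kinematics(P,R.as_euler("xyz")) is not None)
  print(k,r)
```

```text
[ 0.59095425 -0.04787261] [ 0.58100421 -0.04687427]
{'t': 6.2, 'tcp_pos': array([ 0.58082345, -0.04950662,  0.29977292]), 'tcp_rot': array([ 3.14001218e+00,  3.22417861e-04, -1.03705642e-01]), 'opening': 0.5305724961189523, 'gripper_force': 42.37476825714111, 'wrist_force': array([-0.94463423, -0.53023516, -2.0645296 ])}
0 [-0. -0. -1.] [ 0.469 -0.01   0.196]
0 [True, True, True, True, True, True, True]
0.25 [ 0.43 -0.04 -0.9 ] [ 0.464 -0.01   0.194]
0.25 [True, True, True, True, True, True, True]
0.4 [ 0.66 -0.07 -0.75] [ 0.463 -0.009  0.193]
0.4 [False, True, True, True, True, True, True]
0.55 [ 0.83 -0.08 -0.55] [ 0.463 -0.009  0.191]
0.55 [False, False, False, True, True, True, True]
```

View pics/a1.png

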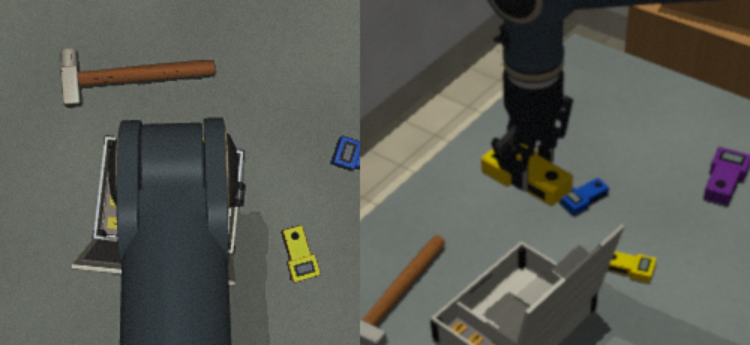

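The finder hangs flat and is centred in the jaws (side crop around (525,175)), and the box and lid have not moved. Before lowering I check the forearm's clearance over the lid.

Run:
```python
import pickle;from h import *
from plant import robot
f=pickle.load(open("f1.pkl","rb"))["side"];W=cloud(f).reshape(-1,3)
for lo in np.arange(.40,.64,.03):
    k=(W[:,0]>lo)&(W[:,0]<lo+.03)&(abs(W[:,1]+.05)<.12)&(W[:,2]>.30);print(round(lo,2),k.sum(),np.nanmin(W[k,2]) if k.any() else None)
s=robot.sense();print(s["t"],s["tcp_pos"],s["joint_pos"].round(3))
for z in(.3,.1,.02):print(z,np.round(robot.inverse_kinematics([.581,-.0469,z],[np.pi,0,-.1]),3))
```

```text
0.4 1086 0.6174102131955643
0.43 1008 0.6056081135051917
0.46 945 0.5959807175876117
0.49 967 0.5802660383076651
0.52 2049 0.300007311395256
0.55 3667 0.300366102121353
0.58 1825 0.3001006060854057
0.61 208 0.30031348072309016
6.3 [ 0.58084384 -0.04954434  0.29986863] [ 0.143  0.28  -0.164  1.678  0.05   1.188 -1.709]
0.3 [ 0.141  0.28  -0.166  1.678  0.049  1.188 -1.709]
0.1 [ 0.124  0.486 -0.152  1.883  0.101  0.78  -1.753]
0.02 [ 0.107  0.602 -0.132  1.922  0.127  0.626 -1.776]
```

Run:
```python
from h import *
from plant import robot
def st():
    s=robot.sense();print({k:np.round(s[k],4).tolist() for k in("t","tcp_pos","tcp_rot","opening","gripper_force","wrist_force")})
g=[.581,-.0455]
print(robot.move_straight([*g,.045],vel=.13,contact_N=10));st()
print(robot.move_straight([*g,.0185],vel=.02,contact_N=3));st()
robot.sleep(.2);st()
```

```text
False
{'t': 8.4083, 'tcp_pos': [0.5815, -0.0455, 0.0457], 'tcp_rot': [-3.1415, -0.0013, -0.1], 'opening': 0.529, 'gripper_force': 42.3719, 'wrist_force': [-0.8801, -0.1947, -2.1012]}
True
{'t': 9.5083, 'tcp_pos': [0.5809, -0.0455, 0.0207], 'tcp_rot': [3.1415, 0.0005, -0.1], 'opening': 0.5305, 'gripper_force': 43.3248, 'wrist_force': [-0.4527, 0.3616, 5.8298]}
{'t': 9.7083, 'tcp_pos': [0.5809, -0.0455, 0.0207], 'tcp_rot': [3.1416, 0.0005, -0.1], 'opening': 0.532, 'gripper_force': 43.3896, 'wrist_force': [0.0001, 0.0521, 5.8682]}
```

Contact came at exactly the expected height (0.0207). Now I release, retreat and look.

Run:
```python
import pickle;from h import *
from plant import robot
robot.grip(0.85);p=robot.sense()["tcp_pos"]
robot.move_straight([p[0],p[1],.12],vel=.08)
robot.move_straight([p[0],p[1],.34],vel=.25)
robot.grip(0.0,30)
# to the standby pose high above, robot side of the lid
robot.goto([.45,.0,.34],[np.pi,-.35,-.1])
s=robot.sense();print(s["t"],s["tcp_pos"],s["tcp_rot"],s["opening"],s["joint_pos"].round(2))
fs={n:robot.grab_frame(n) for n in("top","side")}
pickle.dump(fs,open("f2.pkl","wb"))
im=np.hstack([fs["top"]["image"][190:350,200:400],fs["side"]["image"][170:330,230:430]])
cv2.imwrite("pics/a2.png",cv2.resize(im[:,:,::-1],None,fx=2,fy=2))
W=cloud(fs["side"])[200:330,260:400].reshape(-1,3);l=W[(W[:,2]>.08)&(W[:,2]<.215)]
B=np.array([.5935,-.0225]);y=-.1;ax=np.array([np.cos(y),np.sin(y)]);u=(l[:,:2]-B)@ax+.077
k=(u<.02)&(u>-.06);print("lid outer: x at z",[(z,np.median(u[k&(abs(l[:,2]-z)<.006)]).round(4)) for z in(.09,.13,.17,.2)], "ztop",l[k,2].max())
```

```text
13.8333 [4.49537520e-01 1.23092148e-04 3.40902384e-01] [ 3.14125813 -0.35233654 -0.09946813] -0.0005618341284009721 [ 0.13 -0.15 -0.24  2.09  0.05  0.86 -1.81]
lid outer: x at z [(0.09, np.float64(-0.0169)), (0.13, np.float64(-0.025)), (0.17, np.float64(-0.0326)), (0.2, np.float64(-0.0383))] ztop 0.2149907641049445
```

View pics/a2.png

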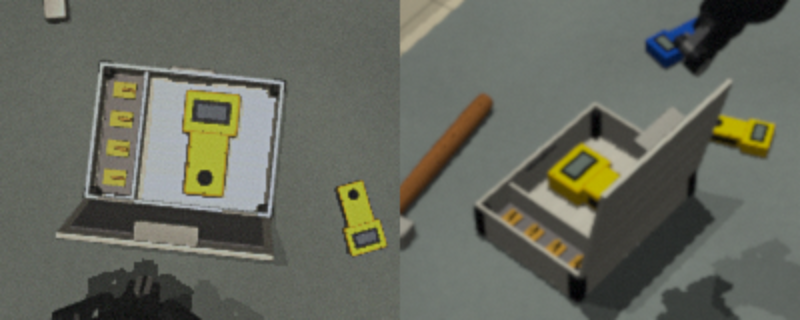

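The finder lies flat, display up, well inside the large compartment (crop (210,140)). The lid is at about 1.76 rad. Now I sweep it down along its arc with closed fingertips.

```bash
cat > lid.py <<'E'
from h import *
from plant import robot
y=-.1;ax=np.array([np.cos(y),np.sin(y)]);B=np.array([.5935,-.0225]);hinge=B-.077*ax;k=.2
def pose(th,r):
    a=k*th;n=np.array([-np.sin(th),np.cos(th)])
    q=r*np.array([np.cos(th),np.sin(th)])+n*(.006+.011*abs(np.sin(th-a)))-robot.nose_length*np.array([np.sin(a),-np.cos(a)])
    return [*(hinge+ax*q[0]),.052+q[1]],[np.pi,-a,y]
def st():
    s=robot.sense();print({k:np.round(s[k],3).tolist() for k in("t","tcp_pos","wrist_force")},flush=True)
E
python3 - <<'E'
from lid import *
P,A=pose(1.98,.14)
print(P,[robot.inverse_kinematics(*pose(t,.145)) is not None for t in np.linspace(1.98,0,9)])
robot.goto([P[0]-.005,P[1],.30],A);st()
print(robot.move_straight(P,vel=.12,attitude=A,contact_N=8));st()
for th in np.arange(1.8,.2,-.2):
    p,a=pose(th,.14+.012*(1.8-th)/1.6)
    if robot.move_straight(p,vel=.12,attitude=a,contact_N=15):print("contact",th);st();break
    st()
f=robot.grab_frame("side");cv2.imwrite("pics/a3.png",cv2.resize(f["image"][120:340,220:480,::-1],None,fx=2,fy=2))
E
```

```text
[np.float64(0.44172042405010375), np.float64(-0.007271246017798418), np.float64(0.18382647862914478)] [True, True, True, True, True, True, True, True, True]
{'t': 14.225, 'tcp_pos': [0.436, -0.008, 0.298], 'wrist_force': [0.974, -0.475, 1.394]}
False
{'t': 15.342, 'tcp_pos': [0.443, -0.007, 0.185], 'wrist_force': [-0.509, 0.052, 0.356]}
{'t': 15.708, 'tcp_pos': [0.465, -0.01, 0.195], 'wrist_force': [-0.528, 0.103, -0.507]}
{'t': 16.1, 'tcp_pos': [0.492, -0.012, 0.203], 'wrist_force': [-1.444, 0.203, -0.055]}
{'t': 16.5, 'tcp_pos': [0.522, -0.015, 0.206], 'wrist_force': [-0.488, 0.116, 0.141]}
{'t': 16.9, 'tcp_pos': [0.552, -0.018, 0.202], 'wrist_force': [-0.226, 0.36, 0.083]}
{'t': 17.308, 'tcp_pos': [0.581, -0.021, 0.193], 'wrist_force': [0.486, -0.402, 0.309]}
{'t': 17.717, 'tcp_pos': [0.608, -0.024, 0.177], 'wrist_force': [-0.03, -0.677, 0.648]}
{'t': 18.133, 'tcp_pos': [0.631, -0.026, 0.156], 'wrist_force': [-0.601, 0.045, 0.082]}
{'t': 18.55, 'tcp_pos': [0.65, -0.028, 0.13], 'wrist_force': [0.087, 0.091, -0.166]}
```

View pics/a3.png

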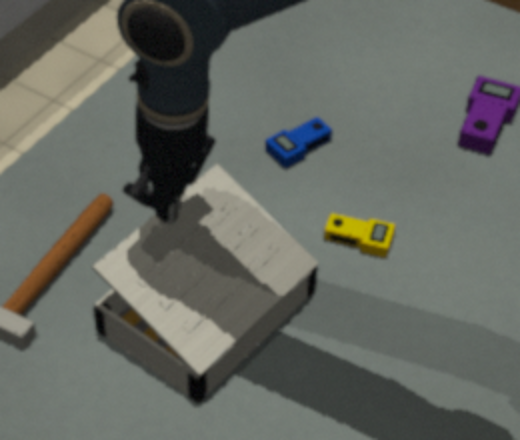

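The lid has followed and is now at about 0.4 rad, with the tip near its free edge at (170,215). Now the press.

Run:
```python
from lid import *
for th in(.25,.14):
    p,a=pose(th,.152);print(robot.move_straight(p,vel=.08,attitude=a,contact_N=20));st()
p,a=pose(0,.152);p[2]-=.006
for z in np.arange(.080,.0615,-.003):
    c=robot.move_straight([p[0],p[1],z],vel=.03,attitude=a,contact_N=28);print(c,round(z,3));st()
    if c:break
robot.sleep(.2);st()
s=robot.sense()["tcp_pos"]
robot.move_straight([s[0],s[1],.12],vel=.08);robot.move_straight([s[0],s[1],.25],vel=.2);robot.goto([.45,-.35,.30],[np.pi,0,-.1]);robot.sleep(.3);st()
import pickle
fs={n:robot.grab_frame(n) for n in("top","side")};pickle.dump(fs,open("f4.pkl","wb"))
W=cloud(fs["top"]).reshape(-1,3);u=(W[:,:2]-B)@np.c_[ax,[-ax[1],ax[0]]]
for x in(-.06,-.03,0,.03,.06,.075):print(x,np.nanmedian(W[(abs(u[:,0]-x)<.006)&(abs(u[:,1])<.09),2]).round(4))
im=np.hstack([fs["top"]["image"][150:350,180:420],fs["side"]["image"][150:350,200:400]])
cv2.imwrite("pics/a4.png",cv2.resize(im[:,:,::-1],None,fx=1.8,fy=1.8))
```

```text
False
{'t': 19.05, 'tcp_pos': [0.661, -0.029, 0.108], 'wrist_force': [1.008, -1.245, -0.261]}
False
{'t': 19.425, 'tcp_pos': [0.665, -0.03, 0.09], 'wrist_force': [-0.105, 0.452, 0.046]}
False 0.08
{'t': 19.967, 'tcp_pos': [0.668, -0.03, 0.08], 'wrist_force': [-2.094, -0.62, 4.238]}
False 0.077
{'t': 20.217, 'tcp_pos': [0.668, -0.03, 0.077], 'wrist_force': [-0.396, 0.265, 2.163]}
False 0.074
{'t': 20.467, 'tcp_pos': [0.668, -0.03, 0.073], 'wrist_force': [0.602, 0.819, 0.612]}
False 0.071
{'t': 20.717, 'tcp_pos': [0.668, -0.03, 0.071], 'wrist_force': [-0.347, 0.094, -0.648]}
False 0.068
{'t': 20.967, 'tcp_pos': [0.669, -0.03, 0.069], 'wrist_force': [-1.048, -0.26, 5.366]}
False 0.065
{'t': 21.217, 'tcp_pos': [0.669, -0.03, 0.069], 'wrist_force': [-7.145, -0.129, 20.183]}
False 0.062
{'t': 21.467, 'tcp_pos': [0.669, -0.03, 0.069], 'wrist_force': [-13.502, -1.962, 34.939]}
{'t': 21.667, 'tcp_pos': [0.669, -0.03, 0.069], 'wrist_force': [-12.294, -0.798, 34.045]}
{'t': 25.092, 'tcp_pos': [0.451, -0.349, 0.3], 'wrist_force': [1.02, 0.255, 0.249]}
-0.06 0.0584
-0.03 0.0592
0 0.0587
0.03 0.0586
0.06 0.0582
0.075 0.0583
```

View pics/a4.png

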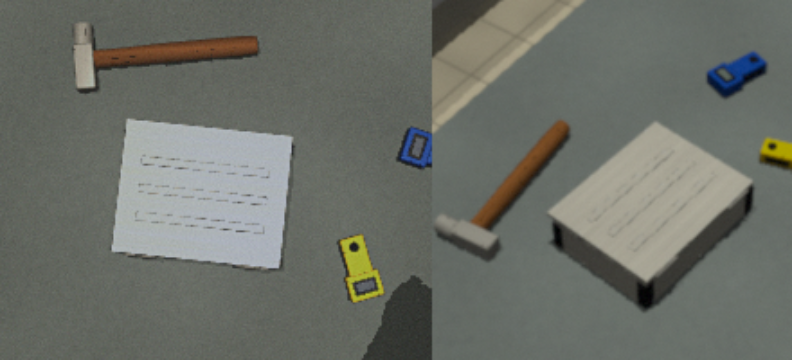

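The lid is flat and shut: its whole surface reads 58–59 mm after release. The hammer has not moved and the robot is clear.

```bash
python3 -c "
from plant import robot
print(robot.close_job())"
```

```text
the job is handed in; nothing more can be done
None
```

I laid the stud finder flat, display up, in the large compartment and let go, then pressed the lid shut; it reads flat at 58–59 mm and stayed down after release. I did not touch the hammer or the nail tray, and I handed the job in at about 25 s.

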